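Set a kiln shelf ready for the next layer

TASK

Set up the square kiln shelf for firing: stand the spare tall round prop at the middle of the edge opposite the two props already on it, as far in from its edge as they are from theirs, and set the cone pack exactly halfway between those two props, in line with them. Lay the terracotta drip disc in the centre of the shelf, then gently stand the blue glazed cup upright on the middle of the disc. Use the round prop that matches the standing pair, not the short square one, and leave the standing pair, the short prop and the unglazed brown cup where they are.

Things in the scene. Friction and masses are not known exactly. Their poses are not given: they have to be found in the camera images.
- shelf: Square beige kiln shelf, fixed, 210 x 210 mm, 12 mm thick, with a paler coated face; lies at any angle, left or right of centre. Origin: centre of its underside (top face 12 mm above). x and y run parallel to its edges: the standing pair is near its -x edge, so the edge across from it is +x, and the line through the pair is parallel to y.
- prop_a: Kiln prop already standing on the shelf, cream upright round post with a dark bore, 32 mm diameter, 66 mm tall, loose (90 g). Its axis is about 25 mm in from the shelf's -x edge and 20 mm from the +y edge. Stays where it is. Origin: centre of its underside, z up.
- prop_b: Kiln prop, the same as prop_a, loose, already standing near the other end of the same edge (about 25 mm in from the -x edge, 20 mm from the -y edge). Stays where it is. Origin: centre of its underside, z up.
- prop_c: The spare tall prop, to be moved: the same cream round post, 32 mm diameter, 66 mm tall, about 70 to 120 g, standing upright on the plywood board among the other loose things. Origin: centre of its underside, z up.
- prop_short: Short square cream prop with a dark bore, 38 mm wide and 38 mm tall, standing on the plywood board: the wrong one, leave it. Origin: centre of its underside, z up.
- disc: Drip disc: flat round terracotta-red clay disc, 64 mm diameter, 10 mm thick, 60 g, lying on the plywood board. Origin: centre of its underside, z up.
- cup_blue: Blue glazed cup without a handle, 52 mm tall, 62 mm outside diameter at the rim, 58 mm at 18 mm height, narrowing to a 43 mm foot; walls about 4 mm; about 100 to 200 g; standing mouth up on the plywood board. Origin: centre of its foot's underside, z up.
- cup_bare: Unglazed brown cup of the same shape and size, standing on the plywood board: leave it. Origin: centre of its foot's underside, z up.
- cones: Cone pack: grey clay bar 60 mm long (its x axis), 20 mm wide (y), 14 mm tall, with three thin cones (white, pink, green) standing in a row along it, leaning a little, tips about 47 mm above its underside; 60 g; on the plywood board. It can be gripped across the 20 mm width of the bar. Origin: centre of the bar's underside, z up.
- board: Plywood board, fixed, 240 mm (x) by 370 mm (y), 15 mm thick, on the other side of the table from the shelf. The six loose things (spare tall prop, short prop, disc, two cups, cone pack) stand on it in rows of three along y, about 115 mm apart, the rows 110 mm apart in x, in any order. Origin: centre of its underside (top face 15 mm above).
Mind the look-alikes: they are no part of the job. Leave any purple or red look-alike of the prop_c alone.

How it is judged:
At the end, for the whole second after the job is handed in: Released, at rest, upright on the shelf: spare prop (25 mm in from its edge) and cone pack midway between the pair, each within 15 mm along and across, pack in line within 0.2 rad; disc within 12 mm of centre; blue cup on it within 9 mm. Pair, short prop, brown cup within 15 mm of their starts (x of prop_c in the frame of shelf between 0.065 and 0.095 m and y of prop_c in the frame of shelf between -0.015 and 0.015 m and z of prop_c in the frame of shelf between 0.008 and 0.016 m and angle between each of prop_c, cones, disc, cup_blue, prop_a, prop_b, prop_short, cup_bare's own z axis and vertical below 0.1 rad and x of cones in the frame of shelf between -0.095 and -0.065 m and y of cones in the frame of shelf between -0.015 and 0.015 m and z of cones in the frame of shelf between 0.008 and 0.016 m and angle between the x axis of cones and the y axis of shelf, either way round below 0.2 rad and horizontal distance between disc and shelf below 0.012 m and z of disc in the frame of shelf between 0.008 and 0.016 m and horizontal distance between cup_blue and disc below 0.009 m and z of cup_blue in the frame of shelf between 0.018 and 0.026 m and linear speed of each of prop_c, cones, disc, cup_blue below 0.02 m/s and angular speed of each of prop_c, cones, disc, cup_blue below 0.2 rad/s and distance of each of prop_a, prop_b, prop_short, cup_bare from where it was at the start of the episode below 0.015 m); the robot touches nothing.
It fails at once if a standing prop, the short prop or the brown cup is shifted by more than 15 mm or tipped (distance of any of prop_a, prop_b, prop_short, cup_bare from where it was at the start of the episode above 0.015 m or angle between any of prop_a, prop_b, prop_short, cup_bare's own z axis and vertical above 0.3 rad).
It fails at once if the blue cup is dropped (let go more than about 8 mm above its support) or pressed on the disc or shelf with over 40 N ((contact force between cup_blue and the fingers below 0.05 N and linear speed of cup_blue above 0.4 m/s) or contact force between cup_blue and disc above 40 N or contact force between cup_blue and shelf above 40 N).
It also fails if it takes over 128 s, if anything falls off the work surface, if the arm or the gripper's body presses on something with over 40 N, if the wrist force passes 120 N, or if a joint passes its speed limit or range.

ROBOT

A 6-joint arm with a two-finger parallel gripper is mounted at the origin on the work surface. World frame = base frame: x ahead of the robot, y to its left, z up, the work surface at z = 0. Lengths are in m, angles in rad, forces in N, time in s.
With the tool pointing down it reaches from about 0.35 to 0.775 m from the base axis. Payload 7.3 kg.
Tool frame: the origin (TCP) lies midway between the tips of the shut fingers; the grasp point (between the pads) lies 19 mm behind it; z points along the fingers, y is the line along which they close (so a half turn about z gives the same grasp; the last joint's range is limited). The gripper opens to 92 mm and grips with 3 to 60 N. Pads are 19 mm wide; open, the fingers measure 130 mm over their backs; the gripper's body (75 mm by 190 mm) begins 47 mm behind the grasp point.
Start: joints at [-1.259, 0.342, 1.524, -0, 1.275, -0.146], TCP at [0.232, -0.471, 0.227] pointing down, gripper open.
Joint ranges: [-2.53, 2.53], [-0.77, 2.02], [0.04, 2.7], [-1, 4.14], [0.28, 2.66], [-3.11, 3.11]. Speed limits (rad/s): [2.57, 2.57, 3.14, 3.14, 3.14, 3.14].

INTERFACE

Orientations are given as [roll, pitch, yaw] about the fixed x, y, z axes, in that order (R = Rz(yaw) Ry(pitch) Rx(roll)).
In Python, from cell import robot, read_camera, camera_params, nets gives the robot as it stands. The module is installed in compiled form; this text tells all that it offers.
- The arm moves only by the tool step_arm, never from a script. Its argument "steps" is a list of rows, each an object of numbers: "x", "y", "z": the shift along the tool's x, y, z as a fraction of full scale; "rx", "ry", "rz": the turn, a rotation vector about the tool's x, y, z as a fraction of full scale; "claw": the opening, from -1 (shut) to 1 (fully open). In form: [{"x": .., "y": .., "z": .., "rx": .., "ry": .., "rz": .., "claw": ..}, ...]. A call has 1 to 12 rows; each row is the pose to reach, as a shift and turn from the pose commanded when the call began, along the tool's axes at that moment; what a row does not reach only later rows make up. Full scale, the value 1, is 750 mm for a shift and pi/4 rad for a turn. A row lasts 1/12 s, in which the tool goes at most 41.7 mm and 7.16 degrees, less where a joint would pass 70% of its speed; a pose out of reach is approached as far as the arm can. A call with a number of a shift or a turn outside -1 to 1 is refused whole. A call with a gripper value outside its range is refused whole. The fingers move at their own pace and stop on an object; "squeeze" is the grip in N (left out, the last holds). Time passes only in rows, so rows that repeat a pose let the fingers close. It gives the time, the measured TCP pose, the force, the opening and the grip force at its end, in the units of the state.
- robot.observe(): the state, without advancing time (a new reading comes with each control period).
- read_camera(name): name is "scene" or "top" or "wrist"; returns (picture, depth): 400x640x3 uint8, blue, green, red; 400x640 float32, m along the optical axis (not along the pixel's ray), 0 where there is no reading.
- camera_params(name): a dict with "fx", "fy", "cx", "cy" (pixels), "R" (3x3) and "t" (3): a world point X has camera coordinates R X + t; the wrist camera has in their place "hand_eye" (4x4, takes a point from camera to tool coordinates, whose origin is the TCP and whose axes are the flange's). Camera axes: x right, y down, z forward; pixel columns grow to the right and rows downward; lengths in m; the calibration is good to about 2 mm. The wrist camera is an equidistant fisheye: a pixel r from the principal point sees the ray r / f radians off the axis. A picture is of the moment at which its call begins: read the wrist's pose just before it. camera_params takes no time and is no camera call.
- robot.hand_in(): hands the job in; it is judged then, once.
Trained networks look in the newest picture that a camera, given by its name, has taken for a name from the list of things; names that differ only in an ending like _2 or _b are one class to them, and where a whole thing is asked for, a point or a joint stands for the part that bears it (a point fixed in the world has none). Each returns a list of dicts, best first, with "conf" (0 to 1); they miss things now and then, are a little off and sometimes report something else, mostly with a low value. They report only what shows in the picture. A call takes as long as a camera call. They do not tell look-alikes from the thing itself.
- nets.masks_of(camera, query): "region" (400x640 bool, what is visible of it) and "box" ([left, top, right, bottom] in pixels, round what is visible of it).
- nets.landmark_of(camera, query): "pixel" ([row, column] in pixels: a listed point, or the origin of a listed thing).
The state is a dict: "time": time; "qpos": joint angles; "qvel": joint speeds; "joint_efforts": joint torques, N m; "tool_pos": TCP position; "tool_rot": TCP orientation; "contact_force": force on the tool from outside, world axes, zero at the start; "torque": the same for the moment, N m; "opening": finger opening in m; "grip_force": force on a finger pad.
Only numpy, scipy, OpenCV 4.12 (cv2) and the standard library are available. Lean on these libraries where they do the work, as an engineer would, in place of code of your own. Each camera call takes 0.05 s, during which the arm holds its last target. There are 200 camera calls.

## Working session

There is one attempt and no reset: what is moved stays moved. The work goes in short steps, Python scripts to look and compute and a tool call to move; the robot and the scene stay as the last step left them, time stands still between calls to the robot, and variables do not carry over. Pictures are saved under pics/ and viewed, at most 14 in all, crops included, and the job is handed in when it is done.

Besides the shell and the picture viewer there is one more tool, called after ">>>" in YAML: its name, and indented under it one key for each argument. step_arm: Moves the arm, as the interface text tells. Its arguments: {"type":"object","properties":{"steps":{"type":"array","items":{"type":"object","properties":{"x":{"type":"number","minimum":-1,"maximum":1},"y":{"type":"number","minimum":-1,"maximum":1},"z":{"type":"number","minimum":-1,"maximum":1},"rx":{"type":"number","minimum":-1,"maximum":1},"ry":{"type":"number","minimum":-1,"maximum":1},"rz":{"type":"number","minimum":-1,"maximum":1},"claw":{"type":"number"}}}},"squeeze":{"type":"number"}},"required":["steps"]}

```bash
mkdir -p pics
python3 - <<'E'
from cell import robot, read_camera, camera_params, nets
import cv2,numpy as np
s=robot.observe();print({k:np.round(v,3) for k,v in s.items()})
for n in("top","scene"):
    im,d=read_camera(n);cv2.imwrite(f"pics/{n}0.png",im);np.save(f"{n}_d.npy",d)
    p=camera_params(n);print(n,p)
E
```

```text
{'time': np.float64(0.0), 'qpos': array([-1.259,  0.343,  1.525,  0.   ,  1.275, -0.146]), 'qvel': array([ 0.   ,  0.001, -0.003, -0.001,  0.   , -0.   ]), 'joint_efforts': array([ 3.0000e-03, -4.3124e+01, -2.4422e+01,  7.2000e-02,  5.6000e-02,
       -0.0000e+00]), 'tool_pos': array([ 0.232, -0.471,  0.226]), 'tool_rot': array([-3.14 , -0.   ,  0.458]), 'contact_force': array([ 0.724,  0.041, -0.667]), 'torque': array([ 0.063, -0.01 , -0.026]), 'grip_force': np.float64(0.0), 'opening': np.float64(0.092)}
top {'fx': 402.16979346195484, 'fy': 402.16979346195484, 'cx': 322.5310143623816, 'cy': 202.5906796854095, 'R': array([[ 2.02893782e-02, -9.99793904e-01, -7.00974797e-04],
       [-9.83156692e-01, -1.98243661e-02, -1.81686304e-01],
       [ 1.81634962e-01,  4.37547019e-03, -9.83356291e-01]]), 't': array([-0.01071162,  0.57609471,  0.81757092])}
scene {'fx': 489.20872125342385, 'fy': 489.20872125342385, 'cx': 324.03051412175773, 'cy': 195.07604847245833, 'R': array([[-0.37124156,  0.92841598,  0.01494905],
       [ 0.78653402,  0.322983  , -0.5263518 ],
       [-0.49350171, -0.18364573, -0.85013546]]), 't': array([ 0.19771029, -0.40865956,  1.42545966])}
```

View pics/top0.png

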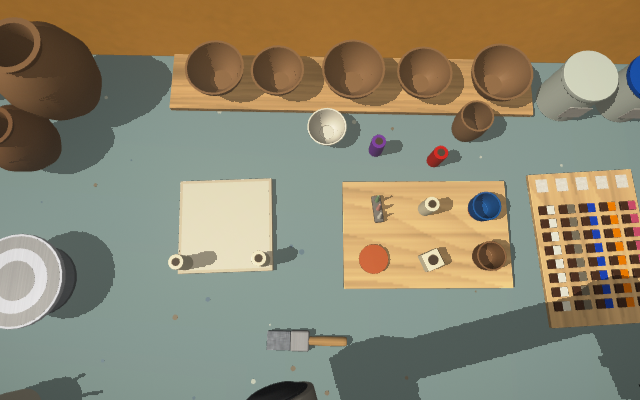

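View pics/scene0.png

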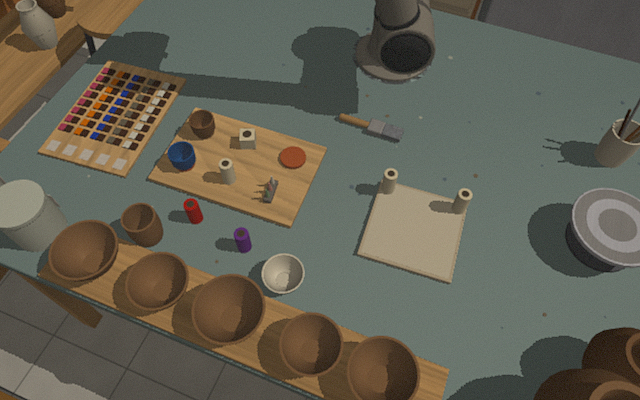

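The top picture shows the shelf at about (226,226) with the standing pair at (177,262) and (260,258). On the board are the cone pack (378,208), the disc (374,259), the blue cup (485,207), the brown cup (489,255) and the short square prop (432,260). Candidates for prop_c are the cream round post at (430,206), the purple one at (377,146), the red one at (437,156) and the short square one at (432,260). Only the cream round post on the board fits the description. I'll confirm it in a crop and measure from depth.

```bash
cat > h.py <<'E'
from cell import robot, read_camera, camera_params, nets
import cv2,numpy as np
def cloud(n,d):
    p=camera_params(n);v,u=np.mgrid[:400,:640]
    c=np.stack([(u-p["cx"])/p["fx"]*d,(v-p["cy"])/p["fy"]*d,d],-1)
    X=(c-p["t"])@p["R"]; X[d<=0]=np.nan
    return X
def proj(n,X):
    p=camera_params(n);c=p["R"]@np.array(X)+p["t"];return c[0]/c[2]*p["fx"]+p["cx"],c[1]/c[2]*p["fy"]+p["cy"]
E
python3 - <<'E'
from h import *
C={n:cloud(n,np.load(n+"_d.npy")) for n in("top","scene")}
im={n:cv2.imread(f"pics/{n}0.png") for n in C}
t=C["top"]
px=dict(shelf=(226,215),board=(400,235),pa=(177,262),pb=(260,258),prop=(430,206),short=(432,260),cup=(485,207),bare=(489,255),disc=(374,259),cones=(378,208))
for k,(u,v) in px.items(): print(k,t[v,u].round(3))
# tops
for k,zt,r in (("pa",.078,.03),("pb",.078,.03),("prop",.081,.03),("short",.053,.04),("cup",.067,.05),("bare",.067,.05),("disc",.025,.05),("cones",.029,.05)):
    u,v=px[k];c=np.nanmedian(t[v-2:v+3,u-2:u+3].reshape(-1,3),0)
    for n in C:
        X=C[n].reshape(-1,3);m=(abs(X[:,2]-zt)<.005)&(np.hypot(*(X[:,:2]-c[:2]).T)<r)
        P=X[m][:,:2].astype(np.float32)
        if len(P)<5: print(k,n,len(P));continue
        if k=="cones": print(k,n,len(P),cv2.minAreaRect(P*1000));continue
        cc,rr=cv2.minEnclosingCircle(P)
        print(k,n,len(P),"mean",P.mean(0).round(4),"circ",np.round(cc,4),round(rr,4))
for n in C:
    for nm,zl,zh,c in(("shelf",.007,.016,t[215,226]),("board",.011,.018,t[235,400])):
        X=C[n];m=((X[...,2]>zl)&(X[...,2]<zh)&(np.hypot(X[...,0]-c[0],X[...,1]-c[1])<.26)).astype(np.uint8)
        m=cv2.morphologyEx(m,cv2.MORPH_OPEN,np.ones((3,3)))
        _,L=cv2.connectedComponents(m);k=np.argmax(np.bincount(L[L>0]));P=X[L==k][:,:2].astype(np.float32)
        print(n,nm,len(P),cv2.minAreaRect(P*1000),np.median(X[L==k][:,2]))
a=cv2.resize(im["top"][165:295,340:520],None,fx=4,fy=4,interpolation=2)[:520,:400*2]
cv2.imwrite("pics/crop1.png",a)
for q in("prop_c","cones","cup_blue","disc"):
    for n in("top","scene"):pass
E
```

```text
shelf [0.551 0.218 0.014]
board [ 0.513 -0.173  0.014]
pa [0.442 0.296 0.079]
pb [0.454 0.127 0.078]
prop [ 0.568 -0.223  0.085]
short [ 0.458 -0.232  0.054]
cup [ 0.579 -0.361  0.024]
bare [ 0.473 -0.366  0.021]
disc [ 0.459 -0.114  0.025]
cones [ 0.569 -0.12   0.042]
pa top 194 mean [0.4433 0.299 ] circ [0.443  0.2997] 0.0163
pa scene 146 mean [0.4467 0.3012] circ [0.4463 0.3012] 0.016
pb top 189 mean [0.454 0.13 ] circ [0.4541 0.1303] 0.0158
pb scene 132 mean [0.4574 0.1323] circ [0.4557 0.1307] 0.0175
prop top 181 mean [ 0.5733 -0.227 ] circ [ 0.5737 -0.2278] 0.0162
prop scene 136 mean [ 0.5775 -0.2252] circ [ 0.5776 -0.2253] 0.0173
short top 329 mean [ 0.4593 -0.2332] circ [ 0.4589 -0.2335] 0.0258
short scene 206 mean [ 0.4631 -0.2303] circ [ 0.4629 -0.2303] 0.0265
cup top 195 mean [ 0.5749 -0.3479] circ [ 0.5745 -0.3479] 0.0314
cup scene 169 mean [ 0.5775 -0.3453] circ [ 0.5774 -0.3447] 0.0322
bare top 206 mean [ 0.4692 -0.3532] circ [ 0.4693 -0.3519] 0.0312
bare scene 150 mean [ 0.4723 -0.3506] circ [ 0.4716 -0.3495] 0.0327
disc top 673 mean [ 0.4596 -0.1118] circ [ 0.4525 -0.
[... 171 characters left out ...]
1289), 7.424380302429199)
cones scene 144 ((573.0982666015625, -118.69938659667969), (59.43910598754883, 21.31681251525879), 8.407317161560059)
top shelf 8119 ((529.3895263671875, 218.77682495117188), (210.03196716308594, 210.9973907470703), 3.344940662384033) 0.012192367123270499
top board 13629 ((518.8539428710938, -230.2140655517578), (239.8472900390625, 370.9948425292969), 1.227655053138733) 0.014968817464398857
scene shelf 6869 ((531.4022216796875, 220.50897216796875), (212.7166748046875, 210.0461883544922), 3.304500102996826) 0.012365679955958813
scene board 7059 ((521.4139404296875, -228.25567626953125), (243.29991149902344, 370.4644775390625), 1.5858029127120972) 0.015143563791827241
```

View pics/crop1.png

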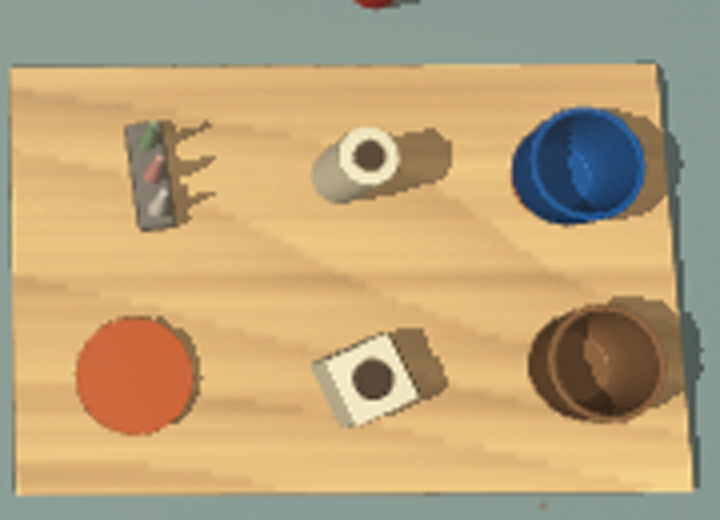

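The crop confirms prop_c: the tall round cream post at crop (370,155). The square one at (372,378) is the short prop, and the purple and red ones stand off the board. The two cameras agree within 4 mm, so I average them. Next I plan the moves.

```bash
cat > plan.py <<'E'
import sys,numpy as np
from scipy.spatial.transform import Rotation as R
from cell import robot
s=robot.observe();x,y,z,yaw=map(float,sys.argv[1:5])
r0=R.from_euler("xyz",s["tool_rot"]);r1=R.from_euler("xyz",[np.pi,0,yaw])
d=r0.inv().apply(np.array([x,y,z])-s["tool_pos"])/.75
w=(r0.inv()*r1).as_rotvec()/(np.pi/4)
print("t",s["time"],"pos",s["tool_pos"].round(4),"rot",s["tool_rot"].round(3),"shift",d.round(3),"turn",w.round(3))
E
python3 plan.py .5757 -.2265 .20 0
```

```text
t 0.1 pos [ 0.2319 -0.4706  0.2261] rot [-3.14  -0.     0.458] shift [ 0.555 -0.089  0.035] turn [-0.002  0.     0.583]
```

>>> step_arm:
  steps:
    - {"x": 0.555,"y": -0.089,"z": 0.035,"rz": 0.583,"claw": 1}
    - {"x": 0.555,"y": -0.089,"z": 0.035,"rz": 0.583,"claw": 1}
    - {"x": 0.555,"y": -0.089,"z": 0.035,"rz": 0.583,"claw": 1}
    - {"x": 0.555,"y": -0.089,"z": 0.035,"rz": 0.583,"claw": 1}
    - {"x": 0.555,"y": -0.089,"z": 0.035,"rz": 0.583,"claw": 1}
    - {"x": 0.555,"y": -0.089,"z": 0.035,"rz": 0.583,"claw": 1}
    - {"x": 0.555,"y": -0.089,"z": 0.035,"rz": 0.583,"claw": 1}
    - {"x": 0.555,"y": -0.089,"z": 0.035,"rz": 0.583,"claw": 1}
    - {"x": 0.555,"y": -0.089,"z": 0.035,"rz": 0.583,"claw": 1}
    - {"x": 0.555,"y": -0.089,"z": 0.035,"rz": 0.583,"claw": 1}
    - {"x": 0.555,"y": -0.089,"z": 0.035,"rz": 0.583,"claw": 1}
    - {"x": 0.555,"y": -0.089,"z": 0.035,"rz": 0.583,"claw": 1}

```text
$.steps[0]: bad value
```

```bash
python3 plan.py .5757 -.2265 .036 0
python3 - <<'E'
from h import *
im,d=read_camera("wrist");cv2.imwrite("pics/w1.png",im)
p=camera_params("wrist");print({k:np.round(v,3) for k,v in p.items()})
E
```

```text
t 0.1 pos [ 0.2319 -0.4706  0.2261] rot [-3.14  -0.     0.458] shift [ 0.555 -0.089  0.254] turn [-0.002  0.     0.583]
{'fx': np.float64(309.707), 'fy': np.float64(309.707), 'cx': np.float64(322.395), 'cy': np.float64(198.209), 'hand_eye': array([[-0.001, -0.959, -0.284,  0.075],
       [ 1.   , -0.001,  0.   ,  0.001],
       [-0.001, -0.284,  0.959, -0.158],
       [ 0.   ,  0.   ,  0.   ,  1.   ]])}
```

View pics/w1.png

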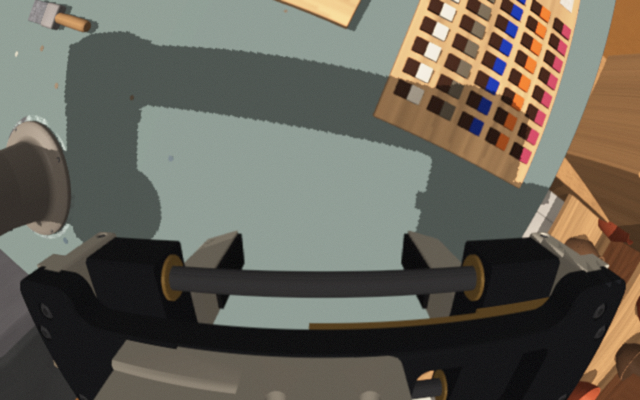

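The move was refused, so the wrist picture only shows the start pose, with the fingers open at rows 240-320 and no task objects near. I'll resend with every field filled in.

>>> step_arm:
  steps:
    - {"x": 0.555,"y": -0.089,"z": 0.035,"rx": 0,"ry": 0,"rz": 0.583,"claw": 1}
    - {"x": 0.555,"y": -0.089,"z": 0.035,"rx": 0,"ry": 0,"rz": 0.583,"claw": 1}
    - {"x": 0.555,"y": -0.089,"z": 0.035,"rx": 0,"ry": 0,"rz": 0.583,"claw": 1}
    - {"x": 0.555,"y": -0.089,"z": 0.035,"rx": 0,"ry": 0,"rz": 0.583,"claw": 1}
    - {"x": 0.555,"y": -0.089,"z": 0.035,"rx": 0,"ry": 0,"rz": 0.583,"claw": 1}
    - {"x": 0.555,"y": -0.089,"z": 0.035,"rx": 0,"ry": 0,"rz": 0.583,"claw": 1}
    - {"x": 0.555,"y": -0.089,"z": 0.035,"rx": 0,"ry": 0,"rz": 0.583,"claw": 1}
    - {"x": 0.555,"y": -0.089,"z": 0.035,"rx": 0,"ry": 0,"rz": 0.583,"claw": 1}
    - {"x": 0.555,"y": -0.089,"z": 0.035,"rx": 0,"ry": 0,"rz": 0.583,"claw": 1}
    - {"x": 0.555,"y": -0.089,"z": 0.035,"rx": 0,"ry": 0,"rz": 0.583,"claw": 1}
    - {"x": 0.555,"y": -0.089,"z": 0.035,"rx": 0,"ry": 0,"rz": 0.583,"claw": 1}
    - {"x": 0.555,"y": -0.089,"z": 0.035,"rx": 0,"ry": 0,"rz": 0.583,"claw": 1}

```text
time: 1.15
tool_pos: [0.5789, -0.2233, 0.1992]
tool_rot: [-3.14, 0.0, 0.005]
contact_force: [-0.3, 0.7, -0.7]
opening: 0.0918
grip_force: 0.0
```

```bash
python3 plan.py .5757 -.2265 .036 0
```

```text
t 1.15 pos [ 0.5789 -0.2233  0.1992] rot [-3.14   0.     0.005] shift [-0.004  0.005  0.218] turn [-0.002  0.     0.006]
```

>>> step_arm:
  steps:
    - {"x": 0,"y": 0,"z": 0.03,"rx": 0,"ry": 0,"rz": 0,"claw": 1}
    - {"x": 0,"y": 0,"z": 0.06,"rx": 0,"ry": 0,"rz": 0,"claw": 1}
    - {"x": 0,"y": 0,"z": 0.1,"rx": 0,"ry": 0,"rz": 0,"claw": 1}
    - {"x": 0,"y": 0,"z": 0.1,"rx": 0,"ry": 0,"rz": 0,"claw": 1}
    - {"x": 0,"y": 0,"z": 0.1,"rx": 0,"ry": 0,"rz": 0,"claw": 1}

```text
time: 1.57
tool_pos: [0.5746, -0.2271, 0.1243]
tool_rot: [-3.14, 0.004, -0.001]
contact_force: [-1.5, -1.1, 0.4]
opening: 0.0916
grip_force: 0.0
```

```bash
python3 plan.py .5757 -.2265 .036 0
```

```text
t 1.5667 pos [ 0.5746 -0.2271  0.1243] rot [-3.14e+00  4.00e-03 -1.00e-03] shift [ 0.002 -0.001  0.118] turn [-0.002  0.005 -0.001]
```

>>> step_arm:
  steps:
    - {"x": 0,"y": 0,"z": 0.04,"rx": 0,"ry": 0,"rz": 0,"claw": 1}
    - {"x": 0,"y": 0,"z": 0.08,"rx": 0,"ry": 0,"rz": 0,"claw": 1}
    - {"x": 0,"y": 0,"z": 0.118,"rx": 0,"ry": 0,"rz": 0,"claw": 1}
    - {"x": 0,"y": 0,"z": 0.118,"rx": 0,"ry": 0,"rz": 0,"claw": 1}
    - {"x": 0,"y": 0,"z": 0.118,"rx": 0,"ry": 0,"rz": 0,"claw": -1}
    - {"x": 0,"y": 0,"z": 0.118,"rx": 0,"ry": 0,"rz": 0,"claw": -1}
    - {"x": 0,"y": 0,"z": 0.118,"rx": 0,"ry": 0,"rz": 0,"claw": -1}
    - {"x": 0,"y": 0,"z": 0.118,"rx": 0,"ry": 0,"rz": 0,"claw": -1}
    - {"x": 0,"y": 0,"z": 0.118,"rx": 0,"ry": 0,"rz": 0,"claw": -1}
    - {"x": 0,"y": 0,"z": 0.118,"rx": 0,"ry": 0,"rz": 0,"claw": -1}
    - {"x": 0,"y": 0,"z": 0.118,"rx": 0,"ry": 0,"rz": 0,"claw": -1}
    - {"x": 0,"y": 0,"z": 0.118,"rx": 0,"ry": 0,"rz": 0,"claw": -1}
  squeeze: 20

```text
time: 2.57
tool_pos: [0.576, -0.2271, 0.0372]
tool_rot: [3.141, -0.0, -0.0]
contact_force: [0.6, 0.6, 0.4]
opening: 0.0432
grip_force: 0.0
```

>>> step_arm:
  steps:
    - {"x": 0,"y": 0,"z": 0,"rx": 0,"ry": 0,"rz": 0,"claw": -1}
    - {"x": 0,"y": 0,"z": 0,"rx": 0,"ry": 0,"rz": 0,"claw": -1}
    - {"x": 0,"y": 0,"z": 0,"rx": 0,"ry": 0,"rz": 0,"claw": -1}
    - {"x": 0,"y": 0,"z": 0,"rx": 0,"ry": 0,"rz": 0,"claw": -1}
    - {"x": 0,"y": 0,"z": 0,"rx": 0,"ry": 0,"rz": 0,"claw": -1}
    - {"x": 0,"y": 0,"z": -0.02,"rx": 0,"ry": 0,"rz": 0,"claw": -1}
    - {"x": 0,"y": 0,"z": -0.06,"rx": 0,"ry": 0,"rz": 0,"claw": -1}
    - {"x": 0,"y": 0,"z": -0.11,"rx": 0,"ry": 0,"rz": 0,"claw": -1}
    - {"x": 0,"y": 0,"z": -0.16,"rx": 0,"ry": 0,"rz": 0,"claw": -1}
    - {"x": 0,"y": 0,"z": -0.2,"rx": 0,"ry": 0,"rz": 0,"claw": -1}
    - {"x": 0,"y": 0,"z": -0.2,"rx": 0,"ry": 0,"rz": 0,"claw": -1}

```text
time: 3.48
tool_pos: [0.5788, -0.2285, 0.1944]
tool_rot: [3.136, -0.011, 0.0]
contact_force: [1.4, -0.6, -0.6]
opening: 0.0317
grip_force: 20.0
```

>>> step_arm:
  steps:
    - {"x": 0.002,"y": -0.02,"z": 0,"rx": 0,"ry": 0,"rz": 0,"claw": -1}
    - {"x": 0.006,"y": -0.07,"z": 0,"rx": 0,"ry": 0,"rz": 0,"claw": -1}
    - {"x": 0.01,"y": -0.125,"z": 0,"rx": 0,"ry": 0,"rz": -0.02,"claw": -1}
    - {"x": 0.014,"y": -0.18,"z": 0,"rx": 0,"ry": 0,"rz": -0.03,"claw": -1}
    - {"x": 0.018,"y": -0.235,"z": 0,"rx": 0,"ry": 0,"rz": -0.04,"claw": -1}
    - {"x": 0.022,"y": -0.29,"z": 0,"rx": 0,"ry": 0,"rz": -0.05,"claw": -1}
    - {"x": 0.026,"y": -0.345,"z": 0,"rx": 0,"ry": 0,"rz": -0.06,"claw": -1}
    - {"x": 0.031,"y": -0.4,"z": 0,"rx": 0,"ry": 0,"rz": -0.074,"claw": -1}
    - {"x": 0.035,"y": -0.455,"z": 0,"rx": 0,"ry": 0,"rz": -0.074,"claw": -1}
    - {"x": 0.04,"y": -0.51,"z": 0,"rx": 0,"ry": 0,"rz": -0.074,"claw": -1}
    - {"x": 0.044,"y": -0.56,"z": 0,"rx": 0,"ry": 0,"rz": -0.074,"claw": -1}
    - {"x": 0.046,"y": -0.602,"z": 0,"rx": 0,"ry": 0,"rz": -0.074,"claw": -1}

```text
time: 4.48
tool_pos: [0.609, 0.2279, 0.185]
tool_rot: [-3.142, 0.003, 0.06]
contact_force: [0.5, -0.2, -1.4]
opening: 0.0315
grip_force: 20.0
```

>>> step_arm:
  steps:
    - {"x": 0,"y": 0,"z": 0,"rx": 0,"ry": 0,"rz": 0,"claw": -1}
    - {"x": 0,"y": 0,"z": 0,"rx": 0,"ry": 0,"rz": 0,"claw": -1}
    - {"x": 0,"y": 0,"z": 0.03,"rx": 0,"ry": 0,"rz": 0,"claw": -1}
    - {"x": 0,"y": 0,"z": 0.07,"rx": 0,"ry": 0,"rz": 0,"claw": -1}
    - {"x": 0,"y": 0,"z": 0.11,"rx": 0,"ry": 0,"rz": 0,"claw": -1}
    - {"x": 0,"y": 0,"z": 0.14,"rx": 0,"ry": 0,"rz": 0,"claw": -1}
    - {"x": 0,"y": 0,"z": 0.16,"rx": 0,"ry": 0,"rz": 0,"claw": -1}
    - {"x": 0,"y": 0,"z": 0.17,"rx": 0,"ry": 0,"rz": 0,"claw": -1}
    - {"x": 0,"y": 0,"z": 0.17,"rx": 0,"ry": 0,"rz": 0,"claw": -1}
    - {"x": 0,"y": 0,"z": 0.17,"rx": 0,"ry": 0,"rz": 0,"claw": -1}
    - {"x": 0,"y": 0,"z": 0.17,"rx": 0,"ry": 0,"rz": 0,"claw": -1}

```text
time: 5.4
tool_pos: [0.6113, 0.2242, 0.0607]
tool_rot: [-3.141, -0.002, 0.058]
contact_force: [0.2, 0.3, -0.5]
opening: 0.0317
grip_force: 20.0
```

```bash
python3 plan.py .6102 .2242 .0337 .058
```

```text
t 5.4 pos [0.6113 0.2242 0.0607] rot [-3.141e+00 -2.000e-03  5.800e-02] shift [-0.002 -0.     0.036] turn [-0.    -0.003 -0.001]
```

>>> step_arm:
  steps:
    - {"x": -0.001,"y": 0,"z": 0.02,"rx": 0,"ry": 0,"rz": 0,"claw": -1}
    - {"x": -0.001,"y": 0,"z": 0.03,"rx": 0,"ry": 0,"rz": 0,"claw": -1}
    - {"x": -0.001,"y": 0,"z": 0.036,"rx": 0,"ry": 0,"rz": 0,"claw": -1}
    - {"x": -0.001,"y": 0,"z": 0.036,"rx": 0,"ry": 0,"rz": 0,"claw": -1}
    - {"x": -0.001,"y": 0,"z": 0.036,"rx": 0,"ry": 0,"rz": 0,"claw": -1}

```text
time: 5.82
tool_pos: [0.6102, 0.2244, 0.0333]
tool_rot: [-3.142, -0.001, 0.058]
contact_force: [-0.3, -1.4, 0.3]
opening: 0.0318
grip_force: 20.0
```

>>> step_arm:
  steps:
    - {"x": 0,"y": 0,"z": 0,"rx": 0,"ry": 0,"rz": 0,"claw": 0.4}
    - {"x": 0,"y": 0,"z": 0,"rx": 0,"ry": 0,"rz": 0,"claw": 0.4}
    - {"x": 0,"y": 0,"z": 0,"rx": 0,"ry": 0,"rz": 0,"claw": 0.4}
    - {"x": 0,"y": 0,"z": 0,"rx": 0,"ry": 0,"rz": 0,"claw": 0.4}
    - {"x": 0,"y": 0,"z": 0,"rx": 0,"ry": 0,"rz": 0,"claw": 0.4}
    - {"x": 0,"y": 0,"z": -0.03,"rx": 0,"ry": 0,"rz": 0,"claw": 0.4}
    - {"x": 0,"y": 0,"z": -0.08,"rx": 0,"ry": 0,"rz": 0,"claw": 0.4}
    - {"x": 0,"y": 0,"z": -0.13,"rx": 0,"ry": 0,"rz": 0,"claw": 0.4}
    - {"x": 0,"y": 0,"z": -0.18,"rx": 0,"ry": 0,"rz": 0,"claw": 0.4}
    - {"x": 0,"y": 0,"z": -0.2,"rx": 0,"ry": 0,"rz": 0,"claw": 0.4}
    - {"x": 0,"y": 0,"z": -0.2,"rx": 0,"ry": 0,"rz": 0,"claw": 0.4}
    - {"x": 0,"y": 0,"z": -0.2,"rx": 0,"ry": 0,"rz": 0,"claw": 0.4}

```text
time: 6.82
tool_pos: [0.61, 0.2244, 0.1832]
tool_rot: [-3.141, -0.002, 0.058]
contact_force: [0.1, -0.5, -0.8]
opening: 0.0642
grip_force: 0.0
```

```bash
python3 plan.py .5717 -.1197 .18 .138
```

```text
t 6.8167 pos [0.61   0.2244 0.1832] rot [-3.141e+00 -2.000e-03  5.800e-02] shift [-0.078  0.455  0.004] turn [-0.    -0.002 -0.102]
```

>>> step_arm:
  steps:
    - {"x": -0.008,"y": 0.045,"z": 0,"rx": 0,"ry": 0,"rz": -0.05,"claw": 0.3}
    - {"x": -0.017,"y": 0.1,"z": 0,"rx": 0,"ry": 0,"rz": -0.1,"claw": 0.3}
    - {"x": -0.026,"y": 0.15,"z": 0,"rx": 0,"ry": 0,"rz": -0.102,"claw": 0.3}
    - {"x": -0.035,"y": 0.2,"z": 0,"rx": 0,"ry": 0,"rz": -0.102,"claw": 0.3}
    - {"x": -0.044,"y": 0.25,"z": 0,"rx": 0,"ry": 0,"rz": -0.102,"claw": 0.3}
    - {"x": -0.052,"y": 0.3,"z": 0,"rx": 0,"ry": 0,"rz": -0.102,"claw": 0.3}
    - {"x": -0.06,"y": 0.35,"z": 0,"rx": 0,"ry": 0,"rz": -0.102,"claw": 0.3}
    - {"x": -0.07,"y": 0.4,"z": 0,"rx": 0,"ry": 0,"rz": -0.102,"claw": 0.3}
    - {"x": -0.078,"y": 0.455,"z": 0.004,"rx": 0,"ry": 0,"rz": -0.102,"claw": 0.3}
    - {"x": -0.078,"y": 0.455,"z": 0.004,"rx": 0,"ry": 0,"rz": -0.102,"claw": 0.3}
    - {"x": -0.078,"y": 0.455,"z": 0.004,"rx": 0,"ry": 0,"rz": -0.102,"claw": 0.3}
    - {"x": -0.078,"y": 0.455,"z": 0.004,"rx": 0,"ry": 0,"rz": -0.102,"claw": 0.3}

```text
time: 7.82
tool_pos: [0.5703, -0.1193, 0.1778]
tool_rot: [-3.14, 0.003, 0.137]
contact_force: [-0.0, 0.5, 0.3]
opening: 0.0594
grip_force: 0.0
```

```bash
python3 plan.py .5717 -.1197 .019 .138;python3 - <<'E'
from h import *
im,d=read_camera("wrist");cv2.imwrite("pics/w2.png",im)
E
```

```text
t 7.8167 pos [ 0.5703 -0.1193  0.1778] rot [-3.14e+00  3.00e-03  1.37e-01] shift [0.002 0.001 0.212] turn [-0.002  0.003 -0.001]
```

View pics/w2.png

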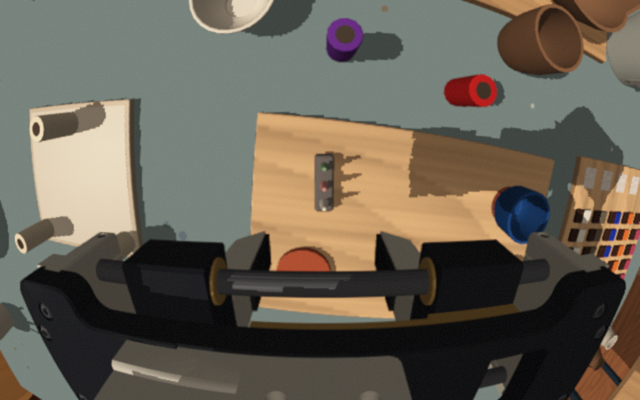

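The wrist picture shows the cone pack at (324,183), centred between the fingers and aligned with them.

>>> step_arm:
  steps:
    - {"x": 0.001,"y": 0,"z": 0.04,"rx": 0,"ry": 0,"rz": 0,"claw": 0.2}
    - {"x": 0.001,"y": 0,"z": 0.09,"rx": 0,"ry": 0,"rz": 0,"claw": 0.2}
    - {"x": 0.001,"y": 0,"z": 0.14,"rx": 0,"ry": 0,"rz": 0,"claw": 0.2}
    - {"x": 0.001,"y": 0,"z": 0.18,"rx": 0,"ry": 0,"rz": 0,"claw": 0.2}
    - {"x": 0.001,"y": 0,"z": 0.205,"rx": 0,"ry": 0,"rz": 0,"claw": 0.2}
    - {"x": 0.001,"y": 0,"z": 0.212,"rx": 0,"ry": 0,"rz": 0,"claw": 0.2}
    - {"x": 0.001,"y": 0,"z": 0.212,"rx": 0,"ry": 0,"rz": 0,"claw": 0.2}
    - {"x": 0.001,"y": 0,"z": 0.212,"rx": 0,"ry": 0,"rz": 0,"claw": -1}
    - {"x": 0.001,"y": 0,"z": 0.212,"rx": 0,"ry": 0,"rz": 0,"claw": -1}
    - {"x": 0.001,"y": 0,"z": 0.212,"rx": 0,"ry": 0,"rz": 0,"claw": -1}
    - {"x": 0.001,"y": 0,"z": 0.212,"rx": 0,"ry": 0,"rz": 0,"claw": -1}
    - {"x": 0.001,"y": 0,"z": 0.212,"rx": 0,"ry": 0,"rz": 0,"claw": -1}
  squeeze: 20

```text
time: 8.87
tool_pos: [0.5724, -0.1198, 0.0214]
tool_rot: [3.141, -0.002, 0.138]
contact_force: [-0.6, -0.2, -0.1]
opening: 0.0263
grip_force: 0.0
```

>>> step_arm:
  steps:
    - {"x": 0,"y": 0,"z": 0,"rx": 0,"ry": 0,"rz": 0,"claw": -1}
    - {"x": 0,"y": 0,"z": 0,"rx": 0,"ry": 0,"rz": 0,"claw": -1}
    - {"x": 0,"y": 0,"z": 0,"rx": 0,"ry": 0,"rz": 0,"claw": -1}
    - {"x": 0,"y": 0,"z": 0,"rx": 0,"ry": 0,"rz": 0,"claw": -1}
    - {"x": 0,"y": 0,"z": -0.02,"rx": 0,"ry": 0,"rz": 0,"claw": -1}
    - {"x": 0,"y": 0,"z": -0.06,"rx": 0,"ry": 0,"rz": 0,"claw": -1}
    - {"x": 0,"y": 0,"z": -0.11,"rx": 0,"ry": 0,"rz": 0,"claw": -1}
    - {"x": 0,"y": 0,"z": -0.16,"rx": 0,"ry": 0,"rz": 0,"claw": -1}
    - {"x": 0,"y": 0,"z": -0.2,"rx": 0,"ry": 0,"rz": 0,"claw": -1}
    - {"x": 0,"y": 0,"z": -0.2,"rx": 0,"ry": 0,"rz": 0,"claw": -1}
    - {"x": 0,"y": 0,"z": -0.2,"rx": 0,"ry": 0,"rz": 0,"claw": -1}

```text
time: 9.78
tool_pos: [0.5726, -0.1199, 0.1721]
tool_rot: [3.14, -0.003, 0.138]
contact_force: [0.3, 0.4, -1.1]
opening: 0.0194
grip_force: 20.0
```

```bash
python3 plan.py .4504 .2154 .18 1.629
```

```text
t 9.7833 pos [ 0.5726 -0.1199  0.1721] rot [ 3.14e+00 -3.00e-03  1.38e-01] shift [-0.1   -0.465 -0.012] turn [ 0.005 -0.002 -1.898]
```

>>> step_arm:
  steps:
    - {"x": -0.008,"y": -0.03,"z": 0,"rx": 0,"ry": 0,"rz": -0.05,"claw": -1}
    - {"x": -0.018,"y": -0.08,"z": 0,"rx": 0,"ry": 0,"rz": -0.15,"claw": -1}
    - {"x": -0.028,"y": -0.13,"z": 0,"rx": 0,"ry": 0,"rz": -0.25,"claw": -1}
    - {"x": -0.038,"y": -0.18,"z": 0,"rx": 0,"ry": 0,"rz": -0.35,"claw": -1}
    - {"x": -0.048,"y": -0.23,"z": 0,"rx": 0,"ry": 0,"rz": -0.45,"claw": -1}
    - {"x": -0.058,"y": -0.28,"z": 0,"rx": 0,"ry": 0,"rz": -0.55,"claw": -1}
    - {"x": -0.068,"y": -0.33,"z": 0,"rx": 0,"ry": 0,"rz": -0.65,"claw": -1}
    - {"x": -0.078,"y": -0.38,"z": 0,"rx": 0,"ry": 0,"rz": -0.75,"claw": -1}
    - {"x": -0.088,"y": -0.42,"z": 0,"rx": 0,"ry": 0,"rz": -0.85,"claw": -1}
    - {"x": -0.096,"y": -0.45,"z": 0,"rx": 0,"ry": 0,"rz": -0.92,"claw": -1}
    - {"x": -0.1,"y": -0.465,"z": 0,"rx": 0,"ry": 0,"rz": -0.95,"claw": -1}
    - {"x": -0.1,"y": -0.465,"z": 0,"rx": 0,"ry": 0,"rz": -0.95,"claw": -1}

```text
time: 10.78
tool_pos: [0.4479, 0.2169, 0.169]
tool_rot: [-3.14, 0.002, 0.887]
contact_force: [-0.2, 0.4, -0.8]
opening: 0.0197
grip_force: 20.0
```

>>> step_arm:
  steps:
    - {"x": 0,"y": 0,"z": 0,"rx": 0,"ry": 0,"rz": -0.1,"claw": -1}
    - {"x": 0,"y": 0,"z": 0,"rx": 0,"ry": 0,"rz": -0.22,"claw": -1}
    - {"x": 0,"y": 0,"z": 0,"rx": 0,"ry": 0,"rz": -0.34,"claw": -1}
    - {"x": 0,"y": 0,"z": 0,"rx": 0,"ry": 0,"rz": -0.46,"claw": -1}
    - {"x": 0,"y": 0,"z": 0,"rx": 0,"ry": 0,"rz": -0.58,"claw": -1}
    - {"x": 0,"y": 0,"z": 0,"rx": 0,"ry": 0,"rz": -0.7,"claw": -1}
    - {"x": 0,"y": 0,"z": 0,"rx": 0,"ry": 0,"rz": -0.8,"claw": -1}
    - {"x": 0,"y": 0,"z": 0,"rx": 0,"ry": 0,"rz": -0.9,"claw": -1}
    - {"x": 0,"y": 0,"z": 0,"rx": 0,"ry": 0,"rz": -0.95,"claw": -1}
    - {"x": 0,"y": 0,"z": 0,"rx": 0,"ry": 0,"rz": -0.95,"claw": -1}
    - {"x": 0,"y": 0,"z": 0,"rx": 0,"ry": 0,"rz": -0.95,"claw": -1}
    - {"x": 0,"y": 0,"z": 0,"rx": 0,"ry": 0,"rz": -0.95,"claw": -1}

```text
time: 11.78
tool_pos: [0.4498, 0.2147, 0.17]
tool_rot: [-3.141, 0.001, 1.628]
contact_force: [0.2, 0.7, -0.5]
opening: 0.0199
grip_force: 20.0
```

```bash
python3 plan.py .4504 .2154 .0185 1.629;python3 - <<'E'
from h import *
im,d=read_camera("wrist");cv2.imwrite("pics/w3.png",im)
im,d=read_camera("scene")
X=cloud("scene",d).reshape(-1,3);m=(abs(X[:,2]-.078)<.005)&(np.hypot(X[:,0]-.61,X[:,1]-.224)<.05);P=X[m][:,:2].astype(np.float32)
print(len(P),P.mean(0),cv2.minEnclosingCircle(P))
E
```

```text
t 11.7833 pos [0.4498 0.2147 0.17  ] rot [-3.141e+00  1.000e-03  1.628e+00] shift [0.001 0.001 0.202] turn [-0.001  0.001 -0.002]
176 [0.6104971  0.22501387] ((0.6093982458114624, 0.2252652794122696), 0.016333814710378647)
```

View pics/w3.png

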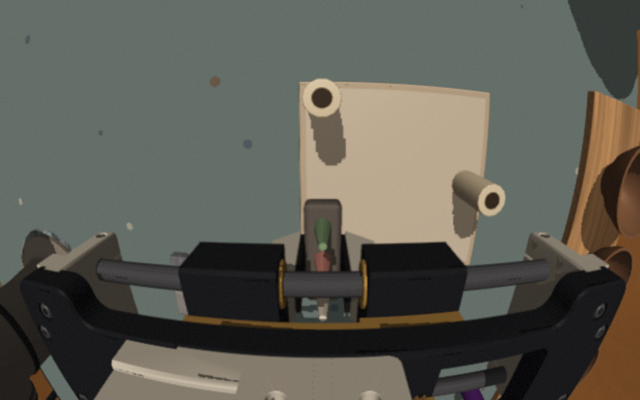

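The pack is held upright at (322,260), in line with prop_a at (322,97). Prop_c stands at (490,198), and scene depth puts it on target. Next I lower the pack.

>>> step_arm:
  steps:
    - {"x": 0.001,"y": 0.001,"z": 0.03,"rx": 0,"ry": 0,"rz": 0,"claw": -1}
    - {"x": 0.001,"y": 0.001,"z": 0.07,"rx": 0,"ry": 0,"rz": 0,"claw": -1}
    - {"x": 0.001,"y": 0.001,"z": 0.11,"rx": 0,"ry": 0,"rz": 0,"claw": -1}
    - {"x": 0.001,"y": 0.001,"z": 0.15,"rx": 0,"ry": 0,"rz": 0,"claw": -1}
    - {"x": 0.001,"y": 0.001,"z": 0.18,"rx": 0,"ry": 0,"rz": 0,"claw": -1}
    - {"x": 0.001,"y": 0.001,"z": 0.195,"rx": 0,"ry": 0,"rz": 0,"claw": -1}
    - {"x": 0.001,"y": 0.001,"z": 0.2,"rx": 0,"ry": 0,"rz": 0,"claw": -1}
    - {"x": 0.001,"y": 0.001,"z": 0.2,"rx": 0,"ry": 0,"rz": 0,"claw": -1}
    - {"x": 0.001,"y": 0.001,"z": 0.2,"rx": 0,"ry": 0,"rz": 0,"claw": -1}
    - {"x": 0.001,"y": 0.001,"z": 0.2,"rx": 0,"ry": 0,"rz": 0,"claw": -1}

```text
time: 12.72
tool_pos: [0.4511, 0.2165, 0.0215]
tool_rot: [3.139, -0.0, 1.63]
contact_force: [0.0, -0.4, -1.2]
opening: 0.0198
grip_force: 20.0
```

>>> step_arm:
  steps:
    - {"x": 0,"y": 0,"z": 0.002,"rx": 0,"ry": 0,"rz": 0,"claw": -1}
    - {"x": 0,"y": 0,"z": 0.003,"rx": 0,"ry": 0,"rz": 0,"claw": -1}
    - {"x": 0,"y": 0,"z": 0.003,"rx": 0,"ry": 0,"rz": 0,"claw": -1}
    - {"x": 0,"y": 0,"z": 0.003,"rx": 0,"ry": 0,"rz": 0,"claw": -1}

```text
time: 13.05
tool_pos: [0.4504, 0.2163, 0.0185]
tool_rot: [3.141, -0.0, 1.63]
contact_force: [-0.3, 0.3, -0.7]
opening: 0.0194
grip_force: 20.0
```

>>> step_arm:
  steps:
    - {"x": 0,"y": 0,"z": 0.001,"rx": 0,"ry": 0,"rz": 0,"claw": -1}
    - {"x": 0,"y": 0,"z": 0.001,"rx": 0,"ry": 0,"rz": 0,"claw": -1}
    - {"x": 0,"y": 0,"z": 0.001,"rx": 0,"ry": 0,"rz": 0,"claw": 0.1}
    - {"x": 0,"y": 0,"z": 0.001,"rx": 0,"ry": 0,"rz": 0,"claw": 0.1}
    - {"x": 0,"y": 0,"z": 0.001,"rx": 0,"ry": 0,"rz": 0,"claw": 0.1}
    - {"x": 0,"y": 0,"z": 0.001,"rx": 0,"ry": 0,"rz": 0,"claw": 0.1}
    - {"x": 0,"y": 0,"z": 0.001,"rx": 0,"ry": 0,"rz": 0,"claw": 0.1}
    - {"x": 0,"y": 0,"z": -0.02,"rx": 0,"ry": 0,"rz": 0,"claw": 0.1}
    - {"x": 0,"y": 0,"z": -0.07,"rx": 0,"ry": 0,"rz": 0,"claw": 0.1}
    - {"x": 0,"y": 0,"z": -0.12,"rx": 0,"ry": 0,"rz": 0,"claw": 0.1}
    - {"x": 0,"y": 0,"z": -0.17,"rx": 0,"ry": 0,"rz": 0,"claw": 0.1}
    - {"x": 0,"y": 0,"z": -0.2,"rx": 0,"ry": 0,"rz": 0,"claw": 0.1}

```text
time: 14.05
tool_pos: [0.4513, 0.2167, 0.1719]
tool_rot: [3.137, -0.001, 1.63]
contact_force: [0.5, 0.7, 0.3]
opening: 0.0504
grip_force: 0.0
```

```bash
python3 plan.py .4615 -.1105 .18 0.0
```

```text
t 14.05 pos [0.4513 0.2167 0.1719] rot [ 3.137e+00 -1.000e-03  1.630e+00] shift [-0.436 -0.012 -0.011] turn [ 0.003 -0.006  2.076]
```

>>> step_arm:
  steps:
    - {"x": -0.04,"y": 0,"z": -0.01,"rx": 0,"ry": 0,"rz": 0.08,"claw": 1}
    - {"x": -0.09,"y": -0.002,"z": -0.01,"rx": 0,"ry": 0,"rz": 0.18,"claw": 1}
    - {"x": -0.14,"y": -0.004,"z": -0.01,"rx": 0,"ry": 0,"rz": 0.28,"claw": 1}
    - {"x": -0.19,"y": -0.006,"z": -0.01,"rx": 0,"ry": 0,"rz": 0.38,"claw": 1}
    - {"x": -0.24,"y": -0.008,"z": -0.01,"rx": 0,"ry": 0,"rz": 0.48,"claw": 1}
    - {"x": -0.29,"y": -0.009,"z": -0.01,"rx": 0,"ry": 0,"rz": 0.58,"claw": 1}
    - {"x": -0.34,"y": -0.01,"z": -0.01,"rx": 0,"ry": 0,"rz": 0.68,"claw": 1}
    - {"x": -0.38,"y": -0.012,"z": -0.01,"rx": 0,"ry": 0,"rz": 0.78,"claw": 1}
    - {"x": -0.42,"y": -0.012,"z": -0.01,"rx": 0,"ry": 0,"rz": 0.88,"claw": 1}
    - {"x": -0.436,"y": -0.012,"z": -0.01,"rx": 0,"ry": 0,"rz": 0.97,"claw": 1}
    - {"x": -0.436,"y": -0.012,"z": -0.01,"rx": 0,"ry": 0,"rz": 1,"claw": 1}

```text
time: 14.97
tool_pos: [0.4609, -0.1134, 0.1756]
tool_rot: [3.141, 0.0, 0.838]
contact_force: [0.2, 0.3, -0.8]
opening: 0.0917
grip_force: 0.0
```

>>> step_arm:
  steps:
    - {"x": 0,"y": 0,"z": 0,"rx": 0,"ry": 0,"rz": 0.1,"claw": 1}
    - {"x": 0,"y": 0,"z": 0,"rx": 0,"ry": 0,"rz": 0.22,"claw": 1}
    - {"x": 0,"y": 0,"z": 0,"rx": 0,"ry": 0,"rz": 0.35,"claw": 1}
    - {"x": 0,"y": 0,"z": 0,"rx": 0,"ry": 0,"rz": 0.48,"claw": 1}
    - {"x": 0,"y": 0,"z": 0,"rx": 0,"ry": 0,"rz": 0.61,"claw": 1}
    - {"x": 0,"y": 0,"z": 0,"rx": 0,"ry": 0,"rz": 0.74,"claw": 1}
    - {"x": 0,"y": 0,"z": 0,"rx": 0,"ry": 0,"rz": 0.86,"claw": 1}
    - {"x": 0,"y": 0,"z": 0,"rx": 0,"ry": 0,"rz": 0.95,"claw": 1}
    - {"x": 0,"y": 0,"z": 0,"rx": 0,"ry": 0,"rz": 1,"claw": 1}
    - {"x": 0,"y": 0,"z": 0,"rx": 0,"ry": 0,"rz": 1,"claw": 1}
    - {"x": 0,"y": 0,"z": 0,"rx": 0,"ry": 0,"rz": 1,"claw": 1}
    - {"x": 0,"y": 0,"z": 0,"rx": 0,"ry": 0,"rz": 1,"claw": 1}

```text
time: 15.97
tool_pos: [0.4607, -0.1102, 0.1757]
tool_rot: [-3.142, 0.0, 0.062]
contact_force: [0.3, 0.9, 0.6]
opening: 0.0916
grip_force: 0.0
```

```bash
python3 plan.py .4615 -.1105 .0175 0.059;python3 - <<'E'
from h import *
im,d=read_camera("wrist");cv2.imwrite("pics/w4.png",im)
im,d=read_camera("top");cv2.imwrite("pics/t4.png",im)
for n in("top","scene"):
    if n=="scene": im,d=read_camera(n)
    X=cloud(n,d)
    h=cv2.cvtColor(im,cv2.COLOR_BGR2HSV);D=h[...,0].astype(int)
    m=(np.hypot(X[...,0]-.46,X[...,1]+.11)<.05)&(X[...,2]>.01)&(X[...,2]<.03)&(h[...,1]>150)&((D<14)|(D>170))
    P=X[m][:,:2].astype(np.float32);print("disc",n,len(P),P.mean(0),cv2.minEnclosingCircle(P)[1] if len(P) else 0)
    x=X.reshape(-1,3);m=(abs(x[:,2]-.026)<.005)&(np.hypot(x[:,0]-.45,x[:,1]-.216)<.05);P=x[m][:,:2].astype(np.float32)
    print("cones",n,len(P),cv2.minAreaRect(P*1000) if len(P)>5 else 0)
E
```

```text
t 15.9667 pos [ 0.4607 -0.1102  0.1757] rot [-3.142  0.     0.062] shift [0.001 0.001 0.211] turn [-0.     0.     0.004]
disc top 0 [nan nan] 0
cones top 189 ((448.8603515625, 214.43141174316406), (19.585620880126953, 60.00175857543945), 1.0725340843200684)
disc scene 445 [ 0.4630401  -0.11093677] 0.03693494573235512
cones scene 172 ((452.65069580078125, 216.25486755371094), (20.39118003845215, 59.38048553466797), 1.427110195159912)<stdin>:9: RuntimeWarning: Mean of empty slice.
  ret = um.true_divide(
```

View pics/w4.png

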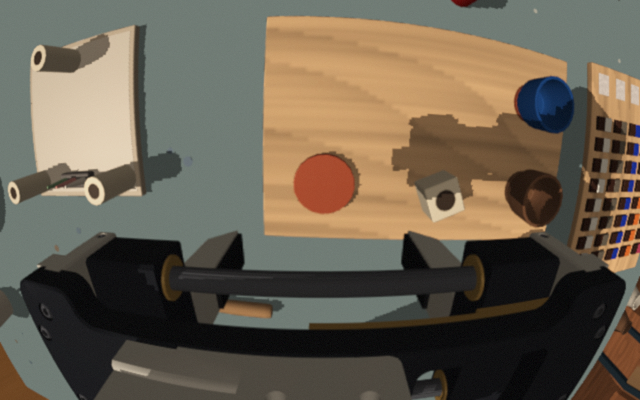

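The disc is at (325,183), centred between the fingers, and the pack is placed well at (0.451, 0.215). Lowering to grip the disc.

>>> step_arm:
  steps:
    - {"x": 0.001,"y": 0,"z": 0.04,"rx": 0,"ry": 0,"rz": 0,"claw": 1}
    - {"x": 0.001,"y": 0,"z": 0.09,"rx": 0,"ry": 0,"rz": 0,"claw": 1}
    - {"x": 0.001,"y": 0,"z": 0.14,"rx": 0,"ry": 0,"rz": 0,"claw": 1}
    - {"x": 0.001,"y": 0,"z": 0.18,"rx": 0,"ry": 0,"rz": 0,"claw": 1}
    - {"x": 0.001,"y": 0,"z": 0.202,"rx": 0,"ry": 0,"rz": 0,"claw": 1}
    - {"x": 0.001,"y": 0,"z": 0.209,"rx": 0,"ry": 0,"rz": 0,"claw": 1}
    - {"x": 0.001,"y": 0,"z": 0.211,"rx": 0,"ry": 0,"rz": 0,"claw": 1}
    - {"x": 0.001,"y": 0,"z": 0.211,"rx": 0,"ry": 0,"rz": 0,"claw": 1}
    - {"x": 0.001,"y": 0,"z": 0.211,"rx": 0,"ry": 0,"rz": 0,"claw": -1}
    - {"x": 0.001,"y": 0,"z": 0.211,"rx": 0,"ry": 0,"rz": 0,"claw": -1}
    - {"x": 0.001,"y": 0,"z": 0.211,"rx": 0,"ry": 0,"rz": 0,"claw": -1}
    - {"x": 0.001,"y": 0,"z": 0.211,"rx": 0,"ry": 0,"rz": 0,"claw": -1}
  squeeze: 15

```text
time: 17.12
tool_pos: [0.462, -0.1108, 0.0183]
tool_rot: [3.141, -0.002, 0.06]
contact_force: [1.0, 0.2, -0.3]
opening: 0.0699
grip_force: 0.0
```

>>> step_arm:
  steps:
    - {"x": 0,"y": 0,"z": 0,"rx": 0,"ry": 0,"rz": 0,"claw": -1}
    - {"x": 0,"y": 0,"z": 0,"rx": 0,"ry": 0,"rz": 0,"claw": -1}
    - {"x": 0,"y": 0,"z": 0,"rx": 0,"ry": 0,"rz": 0,"claw": -1}
    - {"x": 0,"y": 0,"z": 0,"rx": 0,"ry": 0,"rz": 0,"claw": -1}

```text
time: 17.45
tool_pos: [0.4618, -0.1108, 0.018]
tool_rot: [3.141, -0.001, 0.06]
contact_force: [-1.2, 0.4, 6.4]
opening: 0.0632
grip_force: 15.0
```

>>> step_arm:
  steps:
    - {"x": 0,"y": 0,"z": -0.015,"rx": 0,"ry": 0,"rz": 0,"claw": -1}
    - {"x": 0,"y": 0,"z": -0.05,"rx": 0,"ry": 0,"rz": 0,"claw": -1}
    - {"x": 0,"y": 0,"z": -0.1,"rx": 0,"ry": 0,"rz": 0,"claw": -1}
    - {"x": 0,"y": 0,"z": -0.15,"rx": 0,"ry": 0,"rz": 0,"claw": -1}
    - {"x": 0,"y": 0,"z": -0.19,"rx": 0,"ry": 0,"rz": 0,"claw": -1}
    - {"x": 0,"y": 0,"z": -0.21,"rx": 0,"ry": 0,"rz": 0,"claw": -1}
    - {"x": 0,"y": 0,"z": -0.21,"rx": 0,"ry": 0,"rz": 0,"claw": -1}
    - {"x": 0,"y": 0,"z": -0.21,"rx": 0,"ry": 0,"rz": 0,"claw": -1}

```text
time: 18.12
tool_pos: [0.4615, -0.1106, 0.175]
tool_rot: [3.141, -0.001, 0.06]
contact_force: [0.5, -0.4, -1.4]
opening: 0.0631
grip_force: 15.0
```

```bash
python3 plan.py .5304 .2196 .175 0.058
```

```text
t 18.1167 pos [ 0.4615 -0.1106  0.175 ] rot [ 3.141e+00 -1.000e-03  6.000e-02] shift [ 0.118 -0.434 -0.   ] turn [ 0.001 -0.001  0.002]
```

>>> step_arm:
  steps:
    - {"x": 0.01,"y": -0.03,"z": 0,"rx": 0,"ry": 0,"rz": 0,"claw": -1}
    - {"x": 0.022,"y": -0.08,"z": 0,"rx": 0,"ry": 0,"rz": 0,"claw": -1}
    - {"x": 0.035,"y": -0.13,"z": 0,"rx": 0,"ry": 0,"rz": 0,"claw": -1}
    - {"x": 0.048,"y": -0.18,"z": 0,"rx": 0,"ry": 0,"rz": 0,"claw": -1}
    - {"x": 0.061,"y": -0.23,"z": 0,"rx": 0,"ry": 0,"rz": 0,"claw": -1}
    - {"x": 0.074,"y": -0.28,"z": 0,"rx": 0,"ry": 0,"rz": 0,"claw": -1}
    - {"x": 0.087,"y": -0.33,"z": 0,"rx": 0,"ry": 0,"rz": 0,"claw": -1}
    - {"x": 0.1,"y": -0.38,"z": 0,"rx": 0,"ry": 0,"rz": 0,"claw": -1}
    - {"x": 0.112,"y": -0.415,"z": 0,"rx": 0,"ry": 0,"rz": 0,"claw": -1}
    - {"x": 0.118,"y": -0.434,"z": 0,"rx": 0,"ry": 0,"rz": 0,"claw": -1}
    - {"x": 0.118,"y": -0.434,"z": 0,"rx": 0,"ry": 0,"rz": 0,"claw": -1}
    - {"x": 0.118,"y": -0.434,"z": 0,"rx": 0,"ry": 0,"rz": 0,"claw": -1}

```text
time: 19.12
tool_pos: [0.5293, 0.2197, 0.1724]
tool_rot: [3.14, 0.004, 0.061]
contact_force: [1.1, -0.3, -0.5]
opening: 0.0633
grip_force: 15.0
```

>>> step_arm:
  steps:
    - {"x": 0,"y": 0,"z": 0.03,"rx": 0,"ry": 0,"rz": 0,"claw": -1}
    - {"x": 0,"y": 0,"z": 0.07,"rx": 0,"ry": 0,"rz": 0,"claw": -1}
    - {"x": 0,"y": 0,"z": 0.11,"rx": 0,"ry": 0,"rz": 0,"claw": -1}
    - {"x": 0,"y": 0,"z": 0.15,"rx": 0,"ry": 0,"rz": 0,"claw": -1}
    - {"x": 0,"y": 0,"z": 0.18,"rx": 0,"ry": 0,"rz": 0,"claw": -1}
    - {"x": 0,"y": 0,"z": 0.2,"rx": 0,"ry": 0,"rz": 0,"claw": -1}
    - {"x": 0,"y": 0,"z": 0.208,"rx": 0,"ry": 0,"rz": 0,"claw": -1}
    - {"x": 0,"y": 0,"z": 0.208,"rx": 0,"ry": 0,"rz": 0,"claw": -1}
    - {"x": 0,"y": 0,"z": 0.208,"rx": 0,"ry": 0,"rz": 0,"claw": -1}
    - {"x": 0,"y": 0,"z": 0.208,"rx": 0,"ry": 0,"rz": 0,"claw": -1}

```text
time: 19.95
tool_pos: [0.5312, 0.2193, 0.02]
tool_rot: [-3.141, -0.002, 0.059]
contact_force: [-0.5, -0.5, -0.7]
opening: 0.0633
grip_force: 15.0
```

```bash
python3 plan.py .5304 .2196 .015 0.058
```

```text
t 19.95 pos [0.5312 0.2193 0.02  ] rot [-3.141e+00 -2.000e-03  5.900e-02] shift [-0.001 -0.001  0.007] turn [-0.    -0.002  0.001]
```

>>> step_arm:
  steps:
    - {"x": -0.001,"y": 0,"z": 0.003,"rx": 0,"ry": 0,"rz": 0,"claw": -1}
    - {"x": -0.001,"y": 0,"z": 0.005,"rx": 0,"ry": 0,"rz": 0,"claw": -1}
    - {"x": -0.001,"y": 0,"z": 0.005,"rx": 0,"ry": 0,"rz": 0,"claw": -1}
    - {"x": -0.001,"y": 0,"z": 0.005,"rx": 0,"ry": 0,"rz": 0,"claw": -1}

```text
time: 20.28
tool_pos: [0.5298, 0.2196, 0.0155]
tool_rot: [3.142, -0.0, 0.06]
contact_force: [-0.5, -0.2, -0.6]
opening: 0.0631
grip_force: 15.0
```

Gap is under 1 mm, so I release and retreat.

>>> step_arm:
  steps:
    - {"x": 0,"y": 0,"z": 0,"rx": 0,"ry": 0,"rz": 0,"claw": 0.9}
    - {"x": 0,"y": 0,"z": 0,"rx": 0,"ry": 0,"rz": 0,"claw": 0.9}
    - {"x": 0,"y": 0,"z": 0,"rx": 0,"ry": 0,"rz": 0,"claw": 0.9}
    - {"x": 0,"y": 0,"z": 0,"rx": 0,"ry": 0,"rz": 0,"claw": 0.9}
    - {"x": 0,"y": 0,"z": 0,"rx": 0,"ry": 0,"rz": 0,"claw": 0.9}
    - {"x": 0,"y": 0,"z": -0.02,"rx": 0,"ry": 0,"rz": 0,"claw": 1}
    - {"x": 0,"y": 0,"z": -0.07,"rx": 0,"ry": 0,"rz": 0,"claw": 1}
    - {"x": 0,"y": 0,"z": -0.12,"rx": 0,"ry": 0,"rz": 0,"claw": 1}
    - {"x": 0,"y": 0,"z": -0.17,"rx": 0,"ry": 0,"rz": 0,"claw": 1}
    - {"x": 0,"y": 0,"z": -0.21,"rx": 0,"ry": 0,"rz": 0,"claw": 1}
    - {"x": 0,"y": 0,"z": -0.21,"rx": 0,"ry": 0,"rz": 0,"claw": 1}

```text
time: 21.2
tool_pos: [0.5329, 0.2205, 0.1798]
tool_rot: [-3.139, -0.012, 0.06]
contact_force: [1.4, -0.2, 1.5]
opening: 0.0921
grip_force: 0.0
```

```bash
python3 plan.py .576 -.3463 .175 0.058
```

```text
t 21.2 pos [0.5329 0.2205 0.1798] rot [-3.139 -0.012  0.06 ] shift [0.012 0.758 0.005] turn [-0.003 -0.016  0.002]
```

>>> step_arm:
  steps:
    - {"x": 0.001,"y": 0.04,"z": 0,"rx": 0,"ry": 0,"rz": 0,"claw": 1}
    - {"x": 0.002,"y": 0.09,"z": 0,"rx": 0,"ry": 0,"rz": 0,"claw": 1}
    - {"x": 0.003,"y": 0.14,"z": 0,"rx": 0,"ry": 0,"rz": 0,"claw": 1}
    - {"x": 0.004,"y": 0.19,"z": 0,"rx": 0,"ry": 0,"rz": 0,"claw": 1}
    - {"x": 0.005,"y": 0.24,"z": 0,"rx": 0,"ry": 0,"rz": 0,"claw": 1}
    - {"x": 0.006,"y": 0.29,"z": 0,"rx": 0,"ry": 0,"rz": 0,"claw": 1}
    - {"x": 0.007,"y": 0.34,"z": 0,"rx": 0,"ry": 0,"rz": 0,"claw": 1}
    - {"x": 0.009,"y": 0.39,"z": 0,"rx": 0,"ry": 0,"rz": 0,"claw": 1}
    - {"x": 0.01,"y": 0.44,"z": 0,"rx": 0,"ry": 0,"rz": 0,"claw": 1}
    - {"x": 0.012,"y": 0.49,"z": 0,"rx": 0,"ry": 0,"rz": 0,"claw": 1}
    - {"x": 0.014,"y": 0.54,"z": 0,"rx": 0,"ry": 0,"rz": 0,"claw": 1}
    - {"x": 0.015,"y": 0.59,"z": 0,"rx": 0,"ry": 0,"rz": 0,"claw": 1}

```text
time: 22.2
tool_pos: [0.567, -0.2233, 0.1722]
tool_rot: [-3.141, 0.0, 0.06]
contact_force: [0.4, -0.0, -0.4]
opening: 0.0921
grip_force: 0.0
```

>>> step_arm:
  steps:
    - {"x": 0.001,"y": 0.05,"z": 0,"rx": 0,"ry": 0,"rz": 0,"claw": 1}
    - {"x": 0.002,"y": 0.1,"z": 0,"rx": 0,"ry": 0,"rz": 0,"claw": 1}
    - {"x": 0.003,"y": 0.14,"z": 0,"rx": 0,"ry": 0,"rz": 0,"claw": 1}
    - {"x": 0.003,"y": 0.167,"z": 0,"rx": 0,"ry": 0,"rz": 0,"claw": 1}
    - {"x": 0.003,"y": 0.167,"z": 0,"rx": 0,"ry": 0,"rz": 0,"claw": 1}
    - {"x": 0.003,"y": 0.167,"z": 0,"rx": 0,"ry": 0,"rz": 0,"claw": 1}
    - {"x": 0.003,"y": 0.167,"z": 0,"rx": 0,"ry": 0,"rz": 0,"claw": 1}

```text
time: 22.78
tool_pos: [0.5768, -0.3454, 0.1721]
tool_rot: [-3.14, 0.001, 0.06]
contact_force: [1.1, 0.4, 0.5]
opening: 0.0916
grip_force: 0.0
```

```bash
python3 plan.py .576 -.3463 .029 0.058
python3 - <<'E'
from h import *
im,d=read_camera("wrist");cv2.imwrite("pics/w5.png",im)
for n in("top","scene"):
    im,d=read_camera(n);X=cloud(n,d)
    h=cv2.cvtColor(im,cv2.COLOR_BGR2HSV)
    m=(np.hypot(X[...,0]-.53,X[...,1]-.22)<.06)&(abs(X[...,2]-.02)<.006)&(h[...,1]>140)
    P=X[m][:,:2].astype(np.float32)
    print("disc",n,len(P),P.mean(0),cv2.minEnclosingCircle(P) if len(P) else 0, X[m][:,2].mean())
    x=X.reshape(-1,3);m=(abs(x[:,2]-.067)<.005)&(np.hypot(x[:,0]-.576,x[:,1]+.346)<.045);P=x[m][:,:2].astype(np.float32)
    print("cup",n,len(P),cv2.minEnclosingCircle(P) if len(P)>5 else 0)
E
```

```text
t 22.7833 pos [ 0.5768 -0.3454  0.1721] rot [-3.14e+00  1.00e-03  6.00e-02] shift [-0.001  0.001  0.191] turn [-0.002  0.001  0.002]
disc top 607 [0.52711576 0.21803133] ((0.5273314118385315, 0.21804870665073395), 0.03180031105875969) 0.021938082311727433
cup top 114 ((0.5740612745285034, -0.34707486629486084), 0.030722152441740036)
disc scene 528 [0.5306934  0.21927778] ((0.5299978852272034, 0.22136178612709045), 0.03347787633538246) 0.02210279707656119
cup scene 171 ((0.5772614479064941, -0.34514474868774414), 0.03276264667510986)
```

View pics/w5.png

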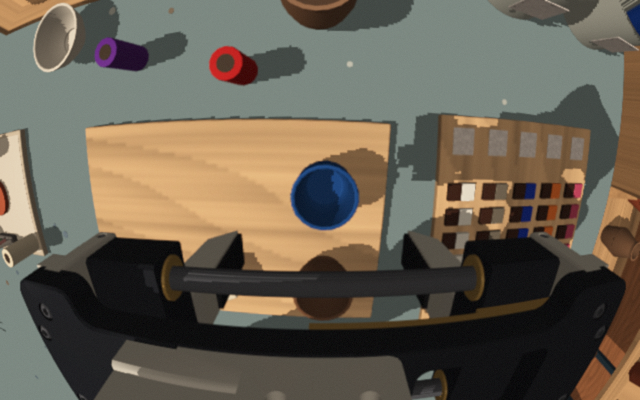

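The disc lies on centre at about (0.529, 0.219). The blue cup is at (325,196), centred between the fingers, and the brown one is clear at (322,287). Lowering onto the blue cup.

>>> step_arm:
  steps:
    - {"x": -0.001,"y": 0.001,"z": 0.03,"rx": 0,"ry": 0,"rz": 0,"claw": 1}
    - {"x": -0.001,"y": 0.001,"z": 0.07,"rx": 0,"ry": 0,"rz": 0,"claw": 1}
    - {"x": -0.001,"y": 0.001,"z": 0.11,"rx": 0,"ry": 0,"rz": 0,"claw": 1}
    - {"x": -0.001,"y": 0.001,"z": 0.15,"rx": 0,"ry": 0,"rz": 0,"claw": 1}
    - {"x": -0.001,"y": 0.001,"z": 0.18,"rx": 0,"ry": 0,"rz": 0,"claw": 1}
    - {"x": -0.001,"y": 0.001,"z": 0.191,"rx": 0,"ry": 0,"rz": 0,"claw": 1}
    - {"x": -0.001,"y": 0.001,"z": 0.191,"rx": 0,"ry": 0,"rz": 0,"claw": 1}
    - {"x": -0.001,"y": 0.001,"z": 0.191,"rx": 0,"ry": 0,"rz": 0,"claw": -1}
    - {"x": -0.001,"y": 0.001,"z": 0.191,"rx": 0,"ry": 0,"rz": 0,"claw": -1}
    - {"x": -0.001,"y": 0.001,"z": 0.191,"rx": 0,"ry": 0,"rz": 0,"claw": -1}
    - {"x": -0.001,"y": 0.001,"z": 0.191,"rx": 0,"ry": 0,"rz": 0,"claw": -1}
    - {"x": -0.001,"y": 0.001,"z": 0.191,"rx": 0,"ry": 0,"rz": 0,"claw": -1}
  squeeze: 15

```text
time: 23.93
tool_pos: [0.5767, -0.3476, 0.0307]
tool_rot: [3.14, -0.001, 0.06]
contact_force: [0.3, -0.0, -0.1]
opening: 0.063
grip_force: 0.0
```

>>> step_arm:
  steps:
    - {"x": 0,"y": 0,"z": 0,"rx": 0,"ry": 0,"rz": 0,"claw": -1}
    - {"x": 0,"y": 0,"z": 0,"rx": 0,"ry": 0,"rz": 0,"claw": -1}
    - {"x": 0,"y": 0,"z": 0,"rx": 0,"ry": 0,"rz": 0,"claw": -1}
    - {"x": 0,"y": 0,"z": 0,"rx": 0,"ry": 0,"rz": 0,"claw": -1}

```text
time: 24.27
tool_pos: [0.5767, -0.3474, 0.0305]
tool_rot: [3.141, -0.001, 0.06]
contact_force: [-0.6, 1.3, 6.4]
opening: 0.0606
grip_force: 15.0
```

>>> step_arm:
  steps:
    - {"x": 0,"y": 0,"z": -0.01,"rx": 0,"ry": 0,"rz": 0,"claw": -1}
    - {"x": 0,"y": 0,"z": -0.035,"rx": 0,"ry": 0,"rz": 0,"claw": -1}
    - {"x": 0,"y": 0,"z": -0.07,"rx": 0,"ry": 0,"rz": 0,"claw": -1}
    - {"x": 0,"y": 0,"z": -0.11,"rx": 0,"ry": 0,"rz": 0,"claw": -1}
    - {"x": 0,"y": 0,"z": -0.15,"rx": 0,"ry": 0,"rz": 0,"claw": -1}
    - {"x": 0,"y": 0,"z": -0.18,"rx": 0,"ry": 0,"rz": 0,"claw": -1}
    - {"x": 0,"y": 0,"z": -0.19,"rx": 0,"ry": 0,"rz": 0,"claw": -1}
    - {"x": 0,"y": 0,"z": -0.19,"rx": 0,"ry": 0,"rz": 0,"claw": -1}
    - {"x": 0,"y": 0,"z": -0.19,"rx": 0,"ry": 0,"rz": 0,"claw": -1}

```text
time: 25.02
tool_pos: [0.5758, -0.3469, 0.1708]
tool_rot: [-3.141, 0.001, 0.06]
contact_force: [-0.0, 0.9, -2.9]
opening: 0.0604
grip_force: 15.0
```

```bash
python3 plan.py .530 .219 .173 0.06
python3 - <<'E'
from h import *
for n in("top","scene"):
    im,d=read_camera(n);X=cloud(n,d);h=cv2.cvtColor(im,cv2.COLOR_BGR2HSV)
    m=(np.hypot(X[...,0]-.576,X[...,1]+.347)<.06)&(h[...,0]>95)&(h[...,0]<125)&(h[...,1]>150)
    P=X[m];zt=np.nanpercentile(P[:,2],95);Q=P[P[:,2]>zt-.006][:,:2].astype(np.float32)
    print(n,len(P),zt,len(Q),cv2.minEnclosingCircle(Q),np.nanmin(P[:,2]))
E
```

```text
t 25.0167 pos [ 0.5758 -0.3469  0.1708] rot [-3.141e+00  1.000e-03  6.000e-02] shift [-0.016 -0.757 -0.002] turn [-0.001  0.002 -0.001]
top 28 0.2073176670020353 9 ((0.5458935499191284, -0.34251928329467773), 0.004366318695247173) 0.1713678740565906
scene 37 0.3426462980791594 3 ((0.6059378385543823, -0.3329227864742279), 0.02110796421766281) 0.16116060573080035
```

>>> step_arm:
  steps:
    - {"x": 0,"y": -0.02,"z": 0,"rx": 0,"ry": 0,"rz": 0,"claw": -1}
    - {"x": -0.001,"y": -0.06,"z": 0,"rx": 0,"ry": 0,"rz": 0,"claw": -1}
    - {"x": -0.002,"y": -0.105,"z": 0,"rx": 0,"ry": 0,"rz": 0,"claw": -1}
    - {"x": -0.003,"y": -0.15,"z": 0,"rx": 0,"ry": 0,"rz": 0,"claw": -1}
    - {"x": -0.004,"y": -0.195,"z": 0,"rx": 0,"ry": 0,"rz": 0,"claw": -1}
    - {"x": -0.005,"y": -0.24,"z": 0,"rx": 0,"ry": 0,"rz": 0,"claw": -1}
    - {"x": -0.006,"y": -0.285,"z": 0,"rx": 0,"ry": 0,"rz": 0,"claw": -1}
    - {"x": -0.007,"y": -0.33,"z": 0,"rx": 0,"ry": 0,"rz": 0,"claw": -1}
    - {"x": -0.008,"y": -0.375,"z": 0,"rx": 0,"ry": 0,"rz": 0,"claw": -1}
    - {"x": -0.009,"y": -0.42,"z": 0,"rx": 0,"ry": 0,"rz": 0,"claw": -1}
    - {"x": -0.01,"y": -0.465,"z": 0,"rx": 0,"ry": 0,"rz": 0,"claw": -1}
    - {"x": -0.011,"y": -0.51,"z": 0,"rx": 0,"ry": 0,"rz": 0,"claw": -1}

```text
time: 26.12
tool_pos: [0.544, 0.0357, 0.1702]
tool_rot: [-3.141, 0.003, 0.059]
contact_force: [0.5, -0.2, -1.5]
opening: 0.0607
grip_force: 15.0
```

>>> step_arm:
  steps:
    - {"x": -0.001,"y": -0.045,"z": 0,"rx": 0,"ry": 0,"rz": 0,"claw": -1}
    - {"x": -0.002,"y": -0.09,"z": 0,"rx": 0,"ry": 0,"rz": 0,"claw": -1}
    - {"x": -0.003,"y": -0.135,"z": 0,"rx": 0,"ry": 0,"rz": 0,"claw": -1}
    - {"x": -0.004,"y": -0.18,"z": 0,"rx": 0,"ry": 0,"rz": 0,"claw": -1}
    - {"x": -0.005,"y": -0.22,"z": 0,"rx": 0,"ry": 0,"rz": 0,"claw": -1}
    - {"x": -0.005,"y": -0.247,"z": 0,"rx": 0,"ry": 0,"rz": 0,"claw": -1}
    - {"x": -0.005,"y": -0.247,"z": 0,"rx": 0,"ry": 0,"rz": 0,"claw": -1}
    - {"x": -0.005,"y": -0.247,"z": 0,"rx": 0,"ry": 0,"rz": 0,"claw": -1}
    - {"x": -0.005,"y": -0.247,"z": 0,"rx": 0,"ry": 0,"rz": 0,"claw": -1}

```text
time: 26.87
tool_pos: [0.53, 0.2182, 0.1707]
tool_rot: [3.141, 0.002, 0.06]
contact_force: [0.3, 0.3, -1.3]
opening: 0.0606
grip_force: 15.0
```

```bash
python3 plan.py .530 .2195 .0375 0.06
python3 - <<'E'
from h import *
im,d=read_camera("wrist");cv2.imwrite("pics/w6.png",im)
E
```

```text
t 26.8667 pos [0.53   0.2182 0.1707] rot [3.141e+00 2.000e-03 6.000e-02] shift [ 0.001 -0.002  0.178] turn [ 0.001  0.003 -0.   ]
```

View pics/w6.png

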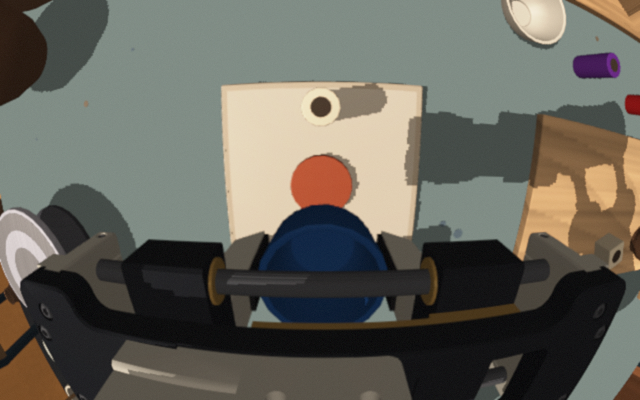

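The cup is held upright at (322,262), above the disc at (322,183), with prop_c at (320,105). I lower it in two stages.

>>> step_arm:
  steps:
    - {"x": 0,"y": -0.001,"z": 0.02,"rx": 0,"ry": 0,"rz": 0,"claw": -1}
    - {"x": 0,"y": -0.001,"z": 0.05,"rx": 0,"ry": 0,"rz": 0,"claw": -1}
    - {"x": 0,"y": -0.001,"z": 0.08,"rx": 0,"ry": 0,"rz": 0,"claw": -1}
    - {"x": 0,"y": -0.001,"z": 0.11,"rx": 0,"ry": 0,"rz": 0,"claw": -1}
    - {"x": 0,"y": -0.001,"z": 0.14,"rx": 0,"ry": 0,"rz": 0,"claw": -1}
    - {"x": 0,"y": -0.001,"z": 0.16,"rx": 0,"ry": 0,"rz": 0,"claw": -1}
    - {"x": 0,"y": -0.001,"z": 0.17,"rx": 0,"ry": 0,"rz": 0,"claw": -1}
    - {"x": 0,"y": -0.001,"z": 0.17,"rx": 0,"ry": 0,"rz": 0,"claw": -1}
    - {"x": 0,"y": -0.001,"z": 0.17,"rx": 0,"ry": 0,"rz": 0,"claw": -1}
    - {"x": 0,"y": -0.001,"z": 0.17,"rx": 0,"ry": 0,"rz": 0,"claw": -1}

```text
time: 27.75
tool_pos: [0.5314, 0.2194, 0.0456]
tool_rot: [-3.141, -0.002, 0.059]
contact_force: [0.4, -0.3, -1.2]
opening: 0.0609
grip_force: 15.0
```

```bash
python3 plan.py .530 .2195 .0375 0.06
```

```text
t 27.75 pos [0.5314 0.2194 0.0456] rot [-3.141e+00 -2.000e-03  5.900e-02] shift [-0.002 -0.     0.011] turn [-0.    -0.003 -0.001]
```

>>> step_arm:
  steps:
    - {"x": -0.001,"y": 0,"z": 0.003,"rx": 0,"ry": 0,"rz": 0,"claw": -1}
    - {"x": -0.001,"y": 0,"z": 0.006,"rx": 0,"ry": 0,"rz": 0,"claw": -1}
    - {"x": -0.001,"y": 0,"z": 0.008,"rx": 0,"ry": 0,"rz": 0,"claw": -1}
    - {"x": -0.001,"y": 0,"z": 0.009,"rx": 0,"ry": 0,"rz": 0,"claw": -1}
    - {"x": -0.001,"y": 0,"z": 0.009,"rx": 0,"ry": 0,"rz": 0,"claw": -1}
    - {"x": -0.001,"y": 0,"z": 0.009,"rx": 0,"ry": 0,"rz": 0,"claw": -1}

```text
time: 28.25
tool_pos: [0.5297, 0.2195, 0.0377]
tool_rot: [3.141, -0.0, 0.06]
contact_force: [-0.2, 0.0, -0.4]
opening: 0.0604
grip_force: 15.0
```

>>> step_arm:
  steps:
    - {"x": 0,"y": 0,"z": 0.001,"rx": 0,"ry": 0,"rz": 0,"claw": -1}
    - {"x": 0,"y": 0,"z": 0.001,"rx": 0,"ry": 0,"rz": 0,"claw": -1}
    - {"x": 0,"y": 0,"z": 0.001,"rx": 0,"ry": 0,"rz": 0,"claw": 0.4}
    - {"x": 0,"y": 0,"z": 0.001,"rx": 0,"ry": 0,"rz": 0,"claw": 0.5}
    - {"x": 0,"y": 0,"z": 0.001,"rx": 0,"ry": 0,"rz": 0,"claw": 0.6}
    - {"x": 0,"y": 0,"z": 0.001,"rx": 0,"ry": 0,"rz": 0,"claw": 0.8}
    - {"x": 0,"y": 0,"z": 0.001,"rx": 0,"ry": 0,"rz": 0,"claw": 0.9}
    - {"x": 0,"y": 0,"z": 0.001,"rx": 0,"ry": 0,"rz": 0,"claw": 1}
    - {"x": 0,"y": 0,"z": 0.001,"rx": 0,"ry": 0,"rz": 0,"claw": 1}
    - {"x": 0,"y": 0,"z": 0.001,"rx": 0,"ry": 0,"rz": 0,"claw": 1}

```text
time: 29.08
tool_pos: [0.5297, 0.2195, 0.0369]
tool_rot: [3.141, 0.0, 0.06]
contact_force: [-0.8, 0.5, 0.5]
opening: 0.0911
grip_force: 0.0
```

>>> step_arm:
  steps:
    - {"x": 0,"y": 0,"z": -0.02,"rx": 0,"ry": 0,"rz": 0,"claw": 1}
    - {"x": 0,"y": 0,"z": -0.05,"rx": 0,"ry": 0,"rz": 0,"claw": 1}
    - {"x": 0,"y": 0,"z": -0.09,"rx": 0,"ry": 0,"rz": 0,"claw": 1}
    - {"x": 0,"y": 0,"z": -0.14,"rx": 0,"ry": 0,"rz": 0,"claw": 1}
    - {"x": 0,"y": 0,"z": -0.18,"rx": 0,"ry": 0,"rz": 0,"claw": 1}
    - {"x": 0,"y": 0.05,"z": -0.2,"rx": 0,"ry": 0,"rz": 0,"claw": 1}
    - {"x": 0,"y": 0.1,"z": -0.2,"rx": 0,"ry": 0,"rz": 0,"claw": 1}
    - {"x": 0,"y": 0.15,"z": -0.2,"rx": 0,"ry": 0,"rz": 0,"claw": 1}
    - {"x": 0,"y": 0.2,"z": -0.2,"rx": 0,"ry": 0,"rz": 0,"claw": 1}
    - {"x": 0,"y": 0.25,"z": -0.2,"rx": 0,"ry": 0,"rz": 0,"claw": 1}
    - {"x": 0,"y": 0.3,"z": -0.2,"rx": 0,"ry": 0,"rz": 0,"claw": 1}
    - {"x": 0,"y": 0.3,"z": -0.2,"rx": 0,"ry": 0,"rz": 0,"claw": 1}

```text
time: 30.08
tool_pos: [0.5435, -0.0111, 0.187]
tool_rot: [3.139, -0.001, 0.054]
contact_force: [0.1, -0.2, -0.0]
opening: 0.092
grip_force: 0.0
```

Run:
```python
from h import *
for n in("top","scene"):
    im,d=read_camera(n);cv2.imwrite(f"pics/{n}9.png",im);X=cloud(n,d);x=X.reshape(-1,3)
    for k,z,c in(("cup",.074,(.53,.2195)),("prop",.078,(.61,.224)),("pa",.078,(.4448,.3003)),("pb",.078,(.4558,.1312)),("short",.053,(.461,-.232)),("bare",.067,(.4705,-.3508))):
        m=(abs(x[:,2]-z)<.005)&(np.hypot(x[:,0]-c[0],x[:,1]-c[1])<.045);P=x[m][:,:2].astype(np.float32)
        print(n,k,len(P),np.round(cv2.minEnclosingCircle(P)[0],4) if len(P)>5 else 0)
    h=cv2.cvtColor(im,cv2.COLOR_BGR2HSV)
    x=X[(h[...,1]<90)]
    m=(abs(x[:,2]-.026)<.005)&(np.hypot(x[:,0]-.45,x[:,1]-.216)<.05);P=x[m][:,:2].astype(np.float32)
    print("cones",n,len(P),cv2.minAreaRect(P*1000) if len(P)>5 else 0)
a=cv2.imread("pics/top9.png")[150:300,130:330];b=cv2.imread("pics/scene9.png")[140:300,330:500]
cv2.imwrite("pics/fin.png",np.hstack([cv2.resize(a,(400,300)),cv2.resize(b,(340,320))[:300]]))
```

```text
top cup 188 [0.5279 0.2193]
top prop 180 [0.6079 0.2233]
top pa 195 [0.4436 0.2991]
top pb 0 0
top short 332 [ 0.459  -0.2339]
top bare 215 [ 0.4692 -0.3523]
cones top 146 ((448.7835998535156, 219.56724548339844), (19.50481414794922, 48.52952194213867), 1.2461490631103516)
scene cup 187 [0.5299 0.2203]
scene prop 175 [0.6098 0.225 ]
scene pa 151 [0.4463 0.3016]
scene pb 138 [0.4566 0.1325]
scene short 201 [ 0.4607 -0.2325]
scene bare 146 [ 0.4711 -0.3501]
cones scene 169 ((451.87689208984375, 216.11456298828125), (24.348857879638672, 59.47548294067383), 3.4190635681152344)
```

View pics/fin.png

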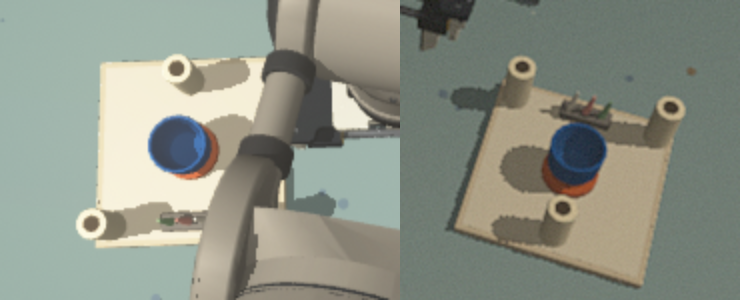

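The crop shows everything in place: the blue cup upright on the disc at (575,160), prop_c at (560,215), and the cone pack at (585,110) between the two standing props. All measured positions are within about 3 mm, so I hand in.

```bash
python3 -c "
from cell import robot
print(robot.hand_in())"
```

```text
the job is handed in; nothing more can be done
None
```

The job is handed in: the spare prop, cone pack, disc and blue cup measured within about 3 mm of their targets, the props and brown cup that had to stay put showed no movement, and the interface returned no verdict.

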